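# Fit the valve spacer and hold the push gauge on the stem

### The job

Slip the thick steel spacer over the sprung stem of the bolted-down valve body so that it lies flat on the block, and let it go. Then lift the push gauge out of its holder and, with it held upright, set its tip on the marked centre of the stem's end and gently push the stem down about 5 mm, half its travel; finish holding the gauge there, still in the gripper and pushing. Leave the thin ring, screwdriver, tub and bottle alone.

Things in the scene. Friction and masses are not known exactly. Their poses are not given: they have to be found in the camera images.
- valve_body: Bright aluminium block, fixed, 80 x 150 x 45 mm (its own x, y, z), flat top 45 mm above the bench with a few drawn ports and screws that do not stand out. At its foot a dark base flange 4 mm high sticks out 8 to 9 mm all round. Origin: centre of its underside; z up. Turned about the vertical by up to 0.6 rad either way. The stem stands up out of its top, 40 mm from the origin along its +y.
- stem_seat (a point): The point on the block's flat top (45 mm above the bench) on the stem's axis; fixed to the block, same axes as the block. The spacer's underside centre belongs here.
- stem_top (a point): Centre of the stem's flat end, the marked spot (a small dark ring 9 mm across). The steel stem is 16 mm in diameter with edges rounded 2 mm, and stands 32 mm out of the block's top when not pressed (77 mm above the bench). Moves down with the stem.
- stem (a joint): How far the stem is pushed down, in m: 0 is fully out, 0.010 is against its stop. Spring return: about 1.6 N to start it, then 0.8 N for each mm (about 5.5 N at 5 mm, 9.5 N at the stop).
- spacer: The thick spacer: plain steel ring, 44 mm outside diameter, 20 mm bore, 14 mm high, about 130 g, lying flat on the bench. Origin: centre of its underside; z is its axis. The thin ring lies some 9 to 22 cm from it and either may be the nearer to the robot.
- thin_ring: Not wanted: plain steel ring, also 44 mm outside and 20 mm bore, but only 6 mm high, flat on the bench. Origin: centre of its underside.
- gauge: Push gauge: aluminium barrel 26 mm in diameter and 70 mm long with two narrow black bands and a white top face, and below it a steel shaft 10 mm in diameter (8 mm at the last 18 mm), ending in a rounded tip. 125 mm long in all, about 140 g. It stands upright in the holder, the barrel's lower end (55 mm above the tip) resting on the holder's top, the barrel fully exposed. Origin: the tip's end; z runs from the tip up the barrel. The tip does not move in the gauge.
- gauge_tip (a point): The lowest point of the gauge's rounded tip (radius 4 mm), on its axis.
- holder: Grey plastic block, fixed, 70 x 70 x 60 mm high, with an upright through hole 15 mm wide in the middle in which the gauge's shaft hangs, its tip 5 mm above the bench. Origin: centre of the underside.
- screwdriver: Bystander: blue-handled screwdriver 200 mm long, lying beyond the valve body.
- tub: Bystander: clear open plastic tub, 110 x 160 x 60 mm high. Origin: centre of its underside.
- oil_bottle: Bystander: small amber oil bottle, 36 mm in diameter, 100 mm high, standing. Origin: centre of its underside.
Not all that is in view belongs to the job. Several things have the shape of the holder; the one meant has the colours described above.

How it is judged:
By the outcome, as a careful person would: the job done as asked, in the order asked, and still so for the second after the job is handed in, while the arm keeps its last pose, push and grip.
It also fails if it takes over 51 s, if anything falls off the work surface, if the arm or the gripper's body presses on something with over 40 N, if the wrist force passes 120 N, or if a joint passes its speed limit or range.

### The arm

A 6-joint arm with a two-finger parallel gripper is mounted at the origin on the work surface. World frame = base frame: x ahead of the robot, y to its left, z up, the work surface at z = 0. Lengths are in m, angles in rad, forces in N, time in s.
With the tool pointing down it reaches from about 0.3 to 0.75 m from the base axis. Payload 8.5 kg.
Tool frame: the origin (TCP) lies midway between the tips of the shut fingers; the grasp point (between the pads) lies 19 mm behind it; z points along the fingers, y is the direction in which the jaws open and shut (so a half turn about z gives the same grasp; the last joint's range is limited). The gripper opens to 85 mm and grips with 20 to 120 N. Pads are 22 mm wide; open, the fingers measure 114 mm over their backs; the gripper's body (76 mm by 85 mm) begins 54 mm behind the grasp point. The pads swing forward as they close: fully open they stand 13 mm farther back than shut.
Start: joints at [-1.374, 0.381, 1.297, -0, 1.464, -0.215], TCP at [0.22, -0.504, 0.231] pointing down, gripper open.
Joint ranges: [-3.11, 3.11], [-0.89, 2.33], [0.22, 2.48], [-1.42, 4.56], [0.17, 2.85], [-2.88, 2.88]. Speed limits (rad/s): [2.39, 2.39, 3.14, 3.14, 3.14, 3.14].

### API

Orientations are given as a unit quaternion [w, x, y, z].
In Python, from workcell import robot, cams gives the robot as it stands.
- The arm moves only by the tool send_rows, never from a script. Its argument "plan" is a list of rows, each a list of 2 entries, a list of its own where there are three numbers: the shift along the tool's x, y, z in m, then the turn, a rotation vector about the tool's x, y, z in rad. A call has exactly 10 rows; each row is the pose to reach, as a shift and turn from the pose commanded when the call began, along the tool's axes at that moment; what a row does not reach only later rows make up. A row lasts 1/10 s, in which the tool goes at most 50 mm and 8.59 degrees, less where a joint would pass 70% of its speed; a pose out of reach is approached as far as the arm can. A call with a gripper value outside its range is refused whole. "hand" is the opening, from 0 (shut) to 1 (fully open), set as the call begins (left out, the last holds). The fingers move at their own pace and stop on an object; "squeeze" is the grip in N (left out, the last holds). Time passes only in rows, so rows that repeat a pose let the fingers close, or fill a call up. It gives the time, the measured TCP pose, the force and the opening at its end, in the units of the state.
- robot.read_state(): the state, without advancing time (a new reading comes with each control period).
- cams.capture(name): name is "side" or "top"; returns a dict with "image" (480x640x3 uint8, red, green, blue), "fx", "fy", "cx", "cy" (pixels), "R" (3x3) and "t" (3): a world point X has camera coordinates R X + t. Camera axes: x right, y down, z forward; pixel columns grow to the right and rows downward; lengths in m; the calibration is good to about 2 mm. A picture is of the moment at which its call begins. There is no depth.
- robot.finish_job(): hands the job in, once; it reports no verdict.
The state is a dict: "t": time; "joints": joint angles; "joint_velocities": joint speeds; "joint_torque": joint torques, N m; "eef_pos": TCP position; "tool_rot": TCP orientation; "contact_force": force on the tool from outside, world axes, zero at the start; "moment": the same for the moment, N m; "finger_gap": finger opening in m.
Only numpy, scipy, OpenCV 4.12 (cv2) and the standard library are available. Lean on these libraries where they do the work, as an engineer would, in place of code of your own. Each camera call takes 0.05 s, during which the arm holds its last target.

## Working session

There is one attempt and no reset: what is moved stays moved. The work goes in short steps, Python scripts to look and compute and a tool call to move; the robot and the scene stay as the last step left them, time stands still between calls to the robot, and variables do not carry over. Pictures are saved under pics/ and viewed, and the job is handed in when it is done.

Besides the shell and the picture viewer there is one more tool, called after "Request:" as name([rows], argument=value, ...), one row to a line, values as JSON. send_rows: Moves the arm, as the interface text tells. Its arguments: {"type":"object","properties":{"plan":{"type":"array"},"hand":{"type":"number"},"squeeze":{"type":"number"}},"required":["plan"]}

```bash
ls; mkdir -p pics; python3 - <<'E'
from workcell import robot,cams
import cv2
s=robot.read_state()
for k,v in s.items(): print(k,v)
for n in("side","top"):
    c=cams.capture(n); cv2.imwrite(f"pics/{n}0.png",c["image"][:,:,::-1])
    print(n,c["fx"],c["fy"],c["cx"],c["cy"],c["R"],c["t"])
E
```

```text
pics
t 0.0
joints [-1.37432819e+00  3.81186731e-01  1.29826535e+00  2.37672389e-05
  1.46362114e+00 -2.15328954e-01]
joint_velocities [-0.00134658 -0.00051436  0.00107939  0.0008157   0.00112629 -0.00195071]
joint_torque [-3.13287797e-03 -4.48470032e+01 -2.31281376e+01 -3.68446335e-04
  4.74664557e-03 -1.72735793e-05]
eef_pos [ 0.22007024 -0.50372506  0.23071522]
tool_rot [-7.40141462e-04  9.78877668e-01  2.04445500e-01  1.87950585e-05]
contact_force [ 0.1068      0.50629355 -0.55347642]
moment [-0.0307412   0.01478653 -0.04003578]
finger_gap 0.08569047261922833
side 546.2754652681904 546.2754652681904 322.57170720209535 241.66154854477887 [[ 0.98879142 -0.14920395 -0.00545128]
 [-0.09012904 -0.56739077 -0.81850136]
 [ 0.11903063  0.80981843 -0.57447873]] [-0.58874942  0.13569056  1.21232582]
top 547.5942333189103 547.5942333189103 325.61220299713995 231.92608364095938 [[-0.01258409 -0.99968035 -0.02192812]
 [-0.99502358  0.01468721 -0.09855128]
 [ 0.09884184  0.02057882 -0.99489035]] [0.07448718 0.60177449 1.19176938]
```

View pics/side0.png

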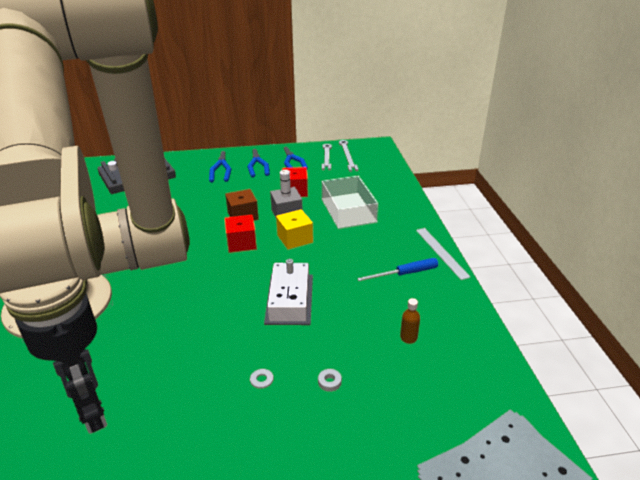

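View pics/top0.png

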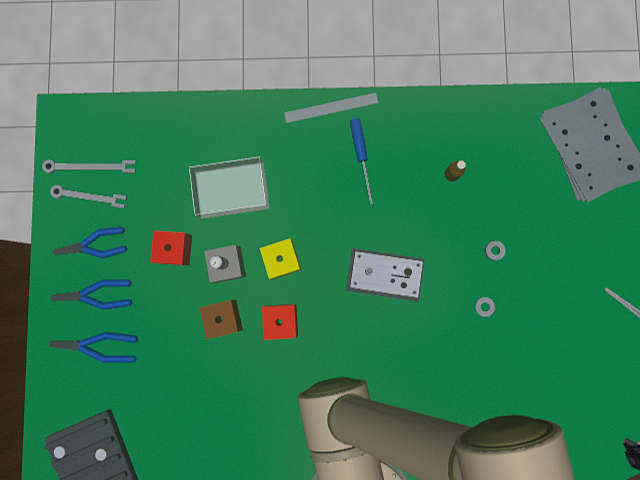

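The side view shows the thick ring at (330,379) and the thin one at (262,378). In the top view the thick one is at (495,250), the gauge in the grey holder at (217,262), and the stem near (369,271). Next I'll measure them.

```bash
cat > h.py <<'E'
import numpy as np,cv2
from workcell import robot,cams
def ray(c,u,v):
    d=c["R"].T@np.array([(u-c["cx"])/c["fx"],(v-c["cy"])/c["fy"],1]); o=-c["R"].T@c["t"]; return o,d
def plane(c,u,v,z):
    o,d=ray(c,u,v); return o+d*(z-o[2])/d[2]
def tri(c1,p1,c2,p2):
    o1,d1=ray(c1,*p1);o2,d2=ray(c2,*p2)
    s=np.linalg.lstsq(np.c_[d1,-d2],o2-o1,rcond=None)[0]
    a=o1+s[0]*d1;b=o2+s[1]*d2; return (a+b)/2,np.linalg.norm(a-b)
def proj(c,X):
    p=c["R"]@np.array(X)+c["t"]; return c["fx"]*p[0]/p[2]+c["cx"],c["fy"]*p[1]/p[2]+c["cy"]
def crop(c,x,y,w,h,k,f):
    cv2.imwrite(f,cv2.resize(c["image"][y:y+h,x:x+w,::-1],None,fx=k,fy=k,interpolation=cv2.INTER_CUBIC))
E
python3 - <<'E'
from h import *
T=cams.capture("top");S=cams.capture("side")
def comps(c,box):
    x,y,w,h=box; im=c["image"][y:y+h,x:x+w]; hsv=cv2.cvtColor(im,cv2.COLOR_RGB2HSV)
    m=((hsv[...,1]<110)|(hsv[...,2]<40)).astype(np.uint8)
    cs,_=cv2.findContours(m,cv2.RETR_EXTERNAL,cv2.CHAIN_APPROX_NONE)
    for k in cs:
        if cv2.contourArea(k)>60:
            k=k+np.array([x,y]); r=cv2.minAreaRect(k); yield k,r,(cv2.fitEllipse(k) if len(k)>5 else None)
for n,c,b in(("T",T,(460,230,60,100)),("S",S,(240,360,120,40))):
    for k,r,e in comps(c,b):
        # footprint centers at z guesses
        print(n,e)
        for z in(.003,.007,.006,.014): print("  z",z,plane(c,*e[0],z).round(4))
for n,c,b in(("T",T,(335,235,100,75)),("S",S,(255,255,65,75))):
    for k,r,e in comps(c,b):
        bx=cv2.boxPoints(r); print(n,r); print([plane(c,*p,.004).round(4) for p in bx])
crop(T,335,235,100,75,8,"pics/tv.png");crop(S,255,250,70,75,8,"pics/sv.png")
crop(T,190,230,70,60,8,"pics/tg.png");crop(S,255,160,65,65,8,"pics/sg.png")
crop(S,240,360,110,40,7,"pics/sr.png")
E
```

```text
T ((484.580810546875, 306.5747985839844), (18.823230743408203, 19.50935935974121), 141.569091796875)
  z 0.003 [ 0.4323 -0.2869  0.003 ]
  z 0.007 [ 0.4325 -0.2859  0.007 ]
  z 0.006 [ 0.4325 -0.2861  0.006 ]
  z 0.014 [ 0.4328 -0.284   0.014 ]
T ((494.623779296875, 250.172607421875), (19.078369140625, 19.75774383544922), 99.95399475097656)
  z 0.003 [ 0.5584 -0.3147  0.003 ]
  z 0.007 [ 0.5582 -0.3135  0.007 ]
  z 0.006 [ 0.5582 -0.3138  0.006 ]
  z 0.014 [ 0.5577 -0.3115  0.014 ]
S ((329.37408447265625, 379.45587158203125), (21.80436897277832, 23.357919692993164), 91.9388427734375)
  z 0.003 [ 0.5615 -0.3105  0.003 ]
  z 0.007 [ 0.561  -0.3139  0.007 ]
  z 0.006 [ 0.5611 -0.3131  0.006 ]
  z 0.014 [ 0.56   -0.3199  0.014 ]
S ((261.3058166503906, 378.0184326171875), (18.440505981445312, 23.166471481323242), 80.21400451660156)
  z 0.003 [ 0.4353 -0.2873  0.003 ]
  z 0.007 [ 0.4354 -0.2909  0.007 ]
  z 0.006 [ 0.4353 -0.29    0.006 ]
  z 0.014 [ 0.4355 -0.297   0.014 ]
T ((384.7986755371094, 274.35906982421875), (74.007080078125, 43.48831558227539), 8.426968574523926)
[array([0.4721, 0.0247, 0.004 ]), array([0.5691, 0.0087, 0.004 ]), array([ 0.5422, -0.1563,  0.004 ]), array([ 0.4459, -0.1391,  0.004 ])]
S ((288.3812255859375, 291.9943542480469), (45.94793701171875, 66.16313171386719), 2.726311206817627)
[array([ 0.4491, -0.1427,  0.004 ]), array([0.4712, 0.0886, 0.004 ]), array([0.581 , 0.0622, 0.004 ]), array([ 0.5436, -0.1641,  0.004 ])]
```

View pics/tv.png

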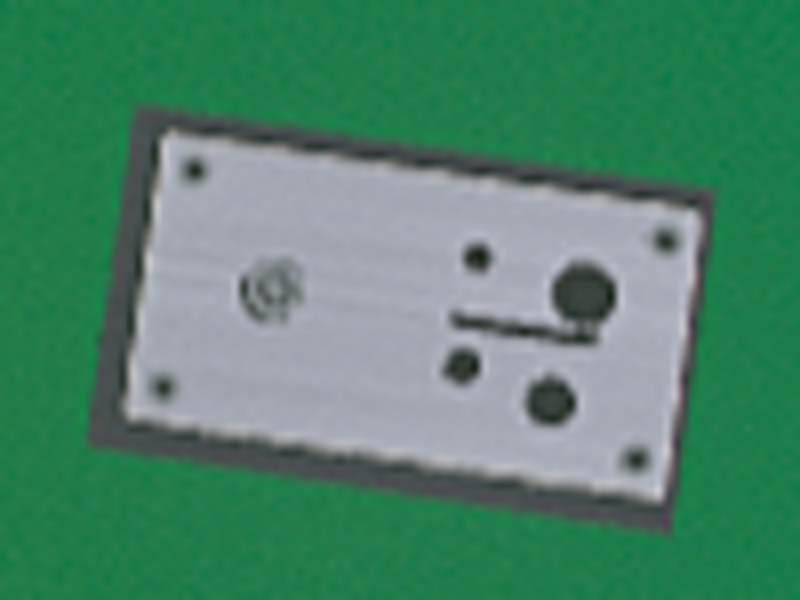

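View pics/sv.png

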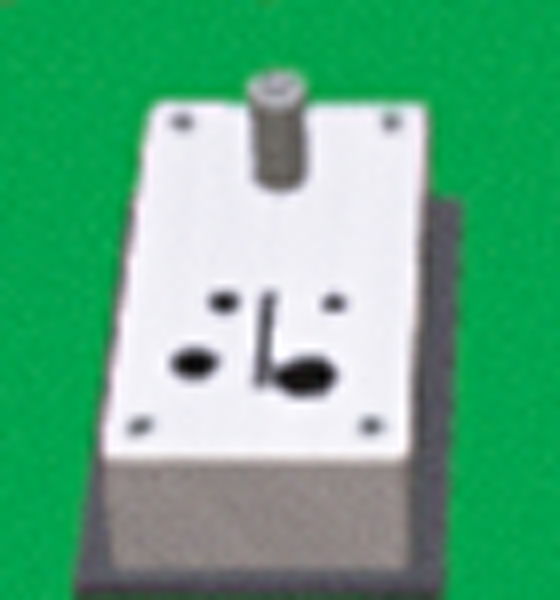

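View pics/tg.png

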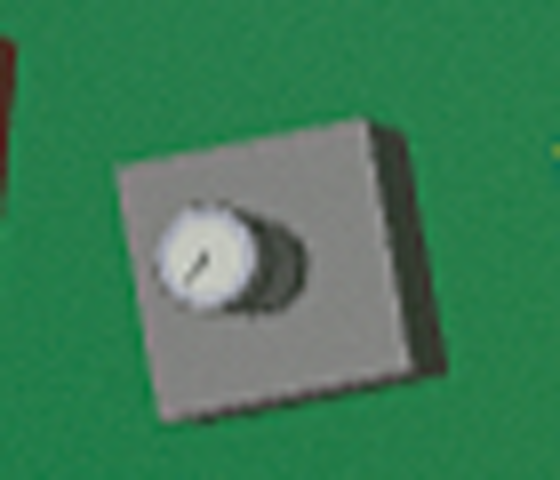

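View pics/sg.png

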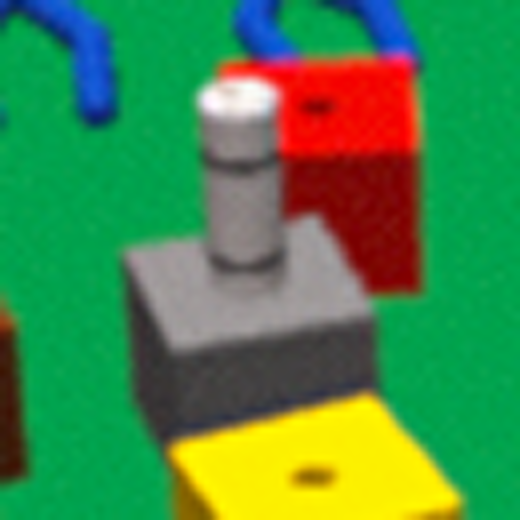

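View pics/sr.png

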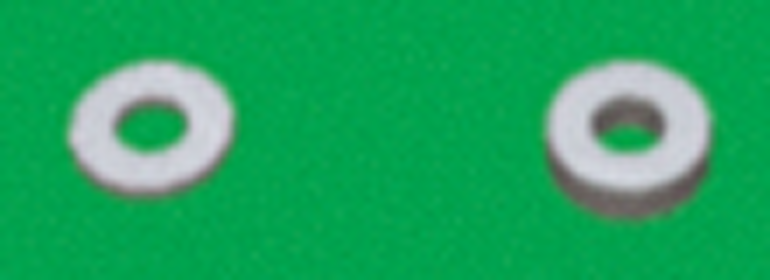

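The pictures confirm the thick ring is the right one in the side view. In the top crop the stem end is at (272,288) and the gauge's top face at (205,257); in the side crops they are at (277,90) and (238,98). I'll triangulate these.

```bash
python3 - <<'E'
from h import *
T=cams.capture("top");S=cams.capture("side")
u=lambda p,o,k=8:((p[0]+.5)/k-.5+o[0],(p[1]+.5)/k-.5+o[1])
st=u((272,289),(335,235));ss=u((277,90),(255,250))
print("stem",tri(T,st,S,ss),plane(T,*st,.077),plane(S,*ss,.077))
A=[u(p,(335,235)) for p in((195,169),(162,387),(666,240),(637,460))]
B=[u(p,(255,250)) for p in((391,122),(182,122),(371,427),(139,427))]
for c,L in((T,A),(S,B)):
    P=np.array([plane(c,*p,.045) for p in L]); m=P.mean(0); y=(P[0]+P[1]-P[2]-P[3])[:2]; y/=np.linalg.norm(y)
    print("block",P.round(4).tolist(),m.round(4),"yaw",np.arctan2(-y[0],y[1]),"stem est",m[:2]+.04*y)
gt=u((205,257),(190,230));gs=u((238,98),(255,160))
print("gauge",tri(T,gt,S,gs),plane(T,*gt,.130),plane(S,*gs,.130))
# holder top corners
H=[u(p,(190,230)) for p in((118,168),(366,120),(412,374),(160,420))]
P=np.array([plane(T,*p,.06) for p in H]);print("holder T",P.round(4).tolist(),P.mean(0))
H=[u(p,(255,160)) for p in((124,252),(316,215),(378,315),(172,353))]
P=np.array([plane(S,*p,.06) for p in H]);print("holder S",P.round(4).tolist(),P.mean(0))
sp=u((629,126),(240,360),7);print("spacer S top",plane(S,*sp,.014))
print("spacer bore T");crop(T,470,230,50,95,6,"pics/tr.png")
# gripper TCP
s=robot.read_state();print(proj(T,s["eef_pos"]),proj(S,s["eef_pos"]))
from scipy.spatial.transform import Rotation as R
q=s["tool_rot"];print(R.from_quat(np.r_[q[1:],q[0]]).as_matrix())
E
```

```text
stem (array([ 0.5155691 , -0.02530515,  0.07452808]), np.float64(0.0032467911131388387)) [ 0.51387933 -0.0250867   0.077     ] [ 0.51696712 -0.02859302  0.077     ]
block [[0.5479, -0.0065, 0.045], [0.4885, 0.0036, 0.045], [0.5267, -0.1346, 0.045], [0.4671, -0.125, 0.045]] [ 0.5075 -0.0656  0.045 ] yaw -0.1642973009548419 stem est [ 0.51406461 -0.02615564]
block [[0.5505, -0.0064, 0.045], [0.4916, 0.003, 0.045], [0.5296, -0.1353, 0.045], [0.4698, -0.1259, 0.045]] [ 0.5104 -0.0661  0.045 ] yaw -0.16444813105869555 stem est [ 0.5169283  -0.02666372]
gauge (array([0.53660938, 0.29121182, 0.12925913]), np.float64(0.0032316509933798224)) [0.53495862 0.29111265 0.13      ] [0.53813308 0.2898346  0.13      ]
holder T [[0.5629, 0.3308, 0.06], [0.575, 0.263, 0.06], [0.5058, 0.2502, 0.06], [0.4943, 0.3187, 0.06]] [0.53449782 0.29066808 0.06      ]
holder S [[0.4984, 0.3173, 0.06], [0.566, 0.3325, 0.06], [0.5792, 0.2617, 0.06], [0.5092, 0.248, 0.06]] [0.53820252 0.28989475 0.06      ]
spacer S top [ 0.56079301 -0.31544742  0.014     ]
spacer bore T
(np.float64(646.5604034873757), np.float64(430.31283343341966)) (np.float64(89.87980325922291), np.float64(408.10542932739327))
[[ 9.16402866e-01  4.00257142e-01 -9.06927455e-05]
 [ 4.00257141e-01 -9.16402762e-01  4.46805529e-04]
 [ 9.57260218e-05 -4.45754286e-04 -9.99999896e-01]]
```

View pics/tr.png

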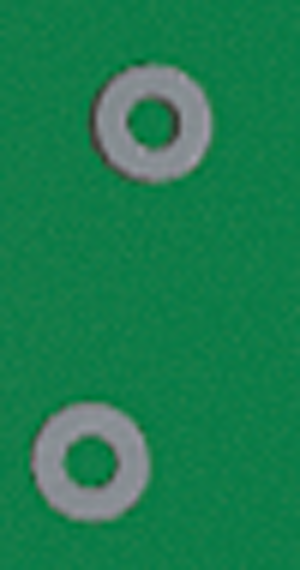

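Cameras disagree by a steady 3 mm in x, so I'll use their averages (spacer ≈ (0.5595, −0.3137), stem ≈ (0.5155, −0.026), gauge ≈ (0.5365, 0.2905)) and refine once the spacer is gripped. First I'll move above the spacer with the jaws along world x.

Request:
send_rows([
  [[0.039,-0.004,0.0],[0,0,-0.12]],
  [[0.078,-0.008,0.01],[0,0,-0.24]],
  [[0.118,-0.012,0.025],[0,0,-0.36]],
  [[0.158,-0.016,0.04],[0,0,-0.48]],
  [[0.2,-0.02,0.055],[0,0,-0.6]],
  [[0.24,-0.024,0.07],[0,0,-0.74]],
  [[0.28,-0.028,0.085],[0,0,-0.88]],
  [[0.32,-0.032,0.1],[0,0,-1.0]],
  [[0.36,-0.036,0.11],[0,0,-1.1]],
  [[0.387,-0.038,0.11],[0,0,-1.159]],
], hand=1, squeeze=40)

```text
t: 1.3
eef_pos: [0.561, -0.3121, 0.1194]
tool_rot: [-0.002, 0.705, 0.709, -0.0]
contact_force: [-1.2, -0.7, 0.4]
finger_gap: 0.0855
```

```bash
python3 - <<'E'
from h import *
T=cams.capture("top");S=cams.capture("side")
crop(T,430,200,120,110,6,"pics/t1.png");crop(S,250,280,160,130,5,"pics/s1.png")
s=robot.read_state();print(s["eef_pos"],s["tool_rot"],s["joints"],proj(S,s["eef_pos"]),proj(T,s["eef_pos"]))
E
```

```text
[ 0.56187361 -0.31210995  0.12050979] [-2.35801629e-04  7.05341171e-01  7.08867899e-01  2.80648176e-04] [-6.91131681e-01  6.31363475e-01  1.18645440e+00  6.20939061e-04
  1.32419300e+00 -6.96270937e-01] (np.float64(329.84083533808814), np.float64(334.96914514199676)) (np.float64(509.66824380154344), np.float64(244.7424426255753))
```

View pics/s1.png

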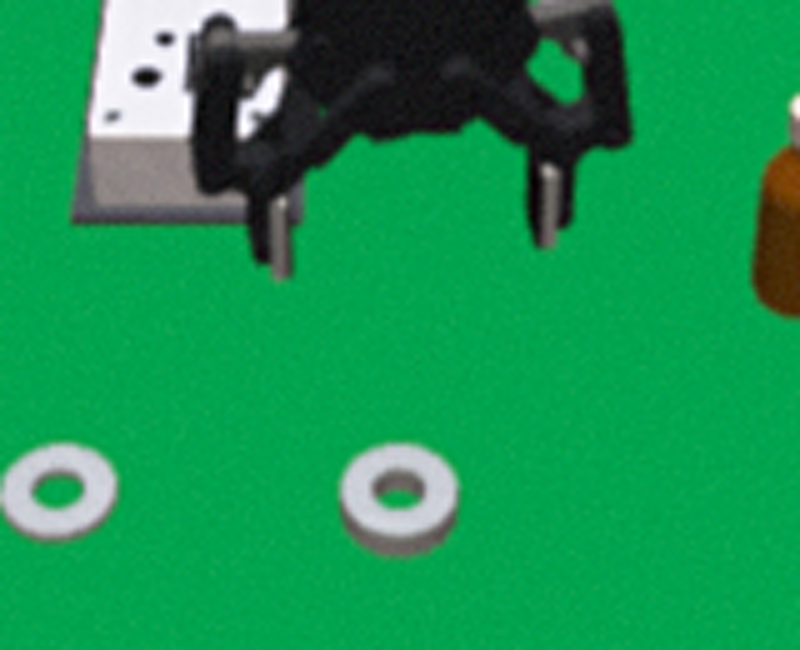

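Side view: the pads straddle the spacer, tips near (306,335) and (359,328), spacer at (329,379). I'll go down in stages.

Request:
send_rows([
  [[0,0,0.01],[0,0,0]],
  [[-0.001,-0.001,0.025],[0,0,0]],
  [[-0.001,-0.002,0.04],[0,0,0]],
  [[-0.0015,-0.002,0.055],[0,0,0]],
  [[-0.0015,-0.002,0.07],[0,0,0]],
  [[-0.0015,-0.002,0.082],[0,0,0]],
  [[-0.0015,-0.002,0.092],[0,0,0]],
  [[-0.0015,-0.002,0.1],[0,0,0]],
  [[-0.0015,-0.002,0.1],[0,0,0]],
  [[-0.0015,-0.002,0.1],[0,0,0]],
])

```text
t: 2.4
eef_pos: [0.5577, -0.316, 0.0216]
tool_rot: [0.0, 0.707, 0.707, -0.0]
contact_force: [0.5, 0.5, 0.4]
finger_gap: 0.0855
```

```bash
python3 - <<'E'
from h import *
T=cams.capture("top");S=cams.capture("side")
crop(T,430,200,120,110,6,"pics/t2.png");crop(S,270,310,130,100,6,"pics/s2.png")
s=robot.read_state();print(s["eef_pos"],s["tool_rot"],s["contact_force"])
E
```

```text
[ 0.55785725 -0.31597788  0.02196071] [6.06352389e-04 7.07066202e-01 7.07147097e-01 3.12624131e-05] [-0.38142317  0.23622227  0.34379347]
```

View pics/s2.png

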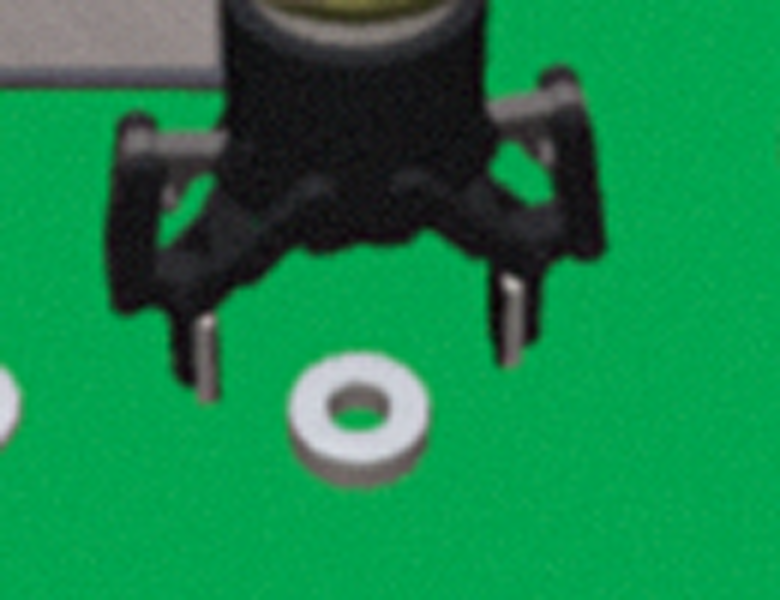

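View pics/t2.png

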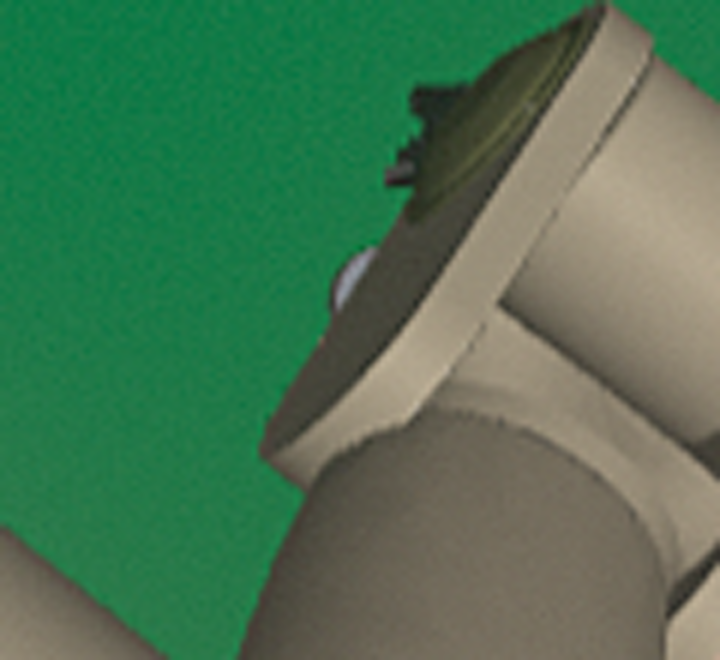

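```bash
python3 - <<'E'
from h import *
S=cams.capture("side");s=robot.read_state();e=s["eef_pos"];print(e)
f=lambda u,v:((u+.5)/6-.5+270,(v+.5)/6-.5+310)
print("tips L,R obs",f(206,402),f(511,367),"pred",[np.round(proj(S,[e[0]+d,e[1]-.011,e[2]+.013]),1) for d in(-.0428,.0428)])
print("pad front edge center obs",)
print("spacer top obs",f(359,404),"pred if at e",proj(S,[e[0],e[1],.014]), proj(S,[e[0],e[1]+.003,.014]))
E
```

```text
[ 0.55784933 -0.31593484  0.0219497 ]
tips L,R obs (303.9166666666667, 376.5833333333333) (354.75, 370.75) pred [array([305.5, 377.7]), array([352. , 372.1])]
pad front edge center obs
spacer top obs (329.4166666666667, 376.9166666666667) pred if at e (np.float64(327.9059612661183), np.float64(377.9628966127465)) (np.float64(327.6528522013756), np.float64(376.7233037860122))
```

Request:
send_rows([
  [[0,0.001,0.004],[0,0,0]],
  [[0,0.0015,0.009],[0,0,0]],
  [[0,0.0015,0.014],[0,0,0]],
  [[0,0.0015,0.019],[0,0,0]],
  [[0,0.0015,0.021],[0,0,0]],
  [[0,0.0015,0.021],[0,0,0]],
  [[0,0.0015,0.021],[0,0,0]],
  [[0,0.0015,0.021],[0,0,0]],
  [[0,0.0015,0.021],[0,0,0]],
  [[0,0.0015,0.021],[0,0,0]],
])

```text
t: 3.55
eef_pos: [0.5591, -0.3158, 0.0005]
tool_rot: [0.0, 0.707, 0.707, 0.0]
contact_force: [0.6, 0.0, -0.2]
finger_gap: 0.0855
```

Request:
send_rows([
  [[0,0,0],[0,0,0]],
  [[0,0,0],[0,0,0]],
  [[0,0,0],[0,0,0]],
  [[0,0,0],[0,0,0]],
  [[0,0,0],[0,0,0]],
  [[0,0,0],[0,0,0]],
  [[0,0,0],[0,0,0]],
  [[0,0,0],[0,0,0]],
  [[0,0,0],[0,0,0]],
  [[0,0,0],[0,0,0]],
], hand=0, squeeze=40)

```text
t: 4.55
eef_pos: [0.5592, -0.3159, 0.0007]
tool_rot: [0.0, 0.707, 0.707, 0.0]
contact_force: [-1.8, 1.3, 4.4]
finger_gap: 0.0418
```

```bash
python3 - <<'E'
from h import *
S=cams.capture("side");crop(S,270,310,130,100,6,"pics/s3.png")
s=robot.read_state();print(s["eef_pos"],s["tool_rot"],s["contact_force"],s["finger_gap"])
E
```

```text
[ 0.5592015  -0.31587802  0.00073895] [2.95723709e-04 7.07114286e-01 7.07099213e-01 4.55078940e-05] [-1.1942677   0.99605484  5.11653325] 0.04191406921447418
```

View pics/s3.png

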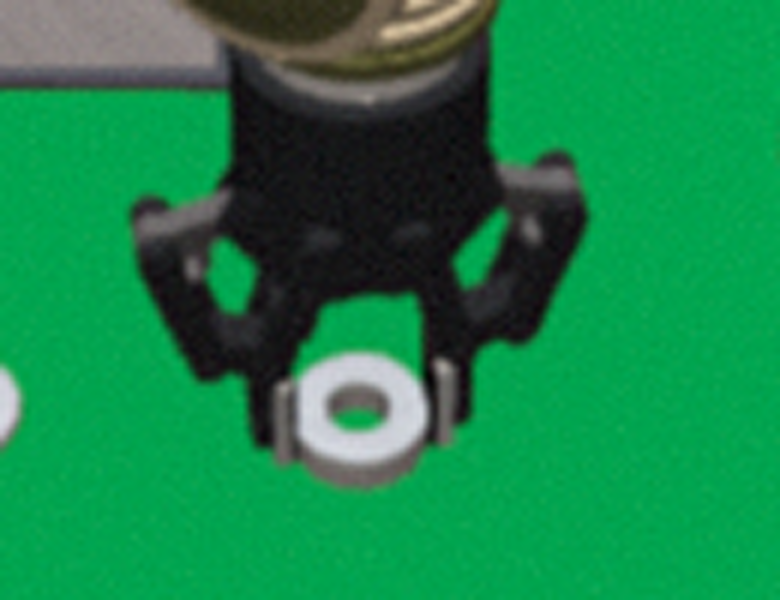

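```bash
python3 - <<'E'
from h import *
S=cams.capture("side")
f=lambda u,v:((u+.5)/6-.5+270,(v+.5)/6-.5+310)
u,v=f(366,453); v+=1.2;u-=.6
for z in(.0,.003,.006): print(z,plane(S,u,v,z))
u,v=f(359,404); print("sp",plane(S,u-.6,v+1.2,.014))
u,v=f(359,488); print("front bottom",plane(S,u-.6,v+1.2,0))
E
```

```text
0.0 [ 5.60454289e-01 -3.24177844e-01  1.11022302e-16]
0.003 [ 0.56004259 -0.32667107  0.003     ]
0.006 [ 0.55963089 -0.32916429  0.006     ]
sp [ 0.55946283 -0.31655726  0.014     ]
front bottom [ 0.5561591  -0.33724257  0.        ]
```

Gripped, centred to about 1 mm (gap 42 mm, pads either side of the ring). Calibrating against the known grasp pose puts the stem near (0.5153, −0.028). Now I'll lift and carry.

Request:
send_rows([
  [[0,0,-0.015],[0,0,0]],
  [[0,0,-0.045],[0,0,0]],
  [[0.005,-0.001,-0.08],[0,0,0]],
  [[0.025,-0.004,-0.105],[0,0,0]],
  [[0.055,-0.008,-0.115],[0,0,0]],
  [[0.09,-0.014,-0.115],[0,0,0]],
  [[0.13,-0.02,-0.115],[0,0,0]],
  [[0.17,-0.026,-0.115],[0,0,0]],
  [[0.2,-0.031,-0.115],[0,0,0]],
  [[0.23,-0.035,-0.115],[0,0,0]],
])

```text
t: 5.65
eef_pos: [0.5235, -0.0843, 0.1159]
tool_rot: [0.0, 0.707, 0.707, 0.0]
contact_force: [0.6, 0.0, -1.7]
finger_gap: 0.0417
```

Request:
send_rows([
  [[0.02,-0.003,0],[0,0,0]],
  [[0.037,-0.006,0],[0,0,0]],
  [[0.047,-0.007,0],[0,0,0]],
  [[0.053,-0.008,0],[0,0,0]],
  [[0.057,-0.0088,0],[0,0,0]],
  [[0.0575,-0.0088,0],[0,0,0]],
  [[0.0575,-0.0088,0],[0,0,0]],
  [[0.0575,-0.0088,0],[0,0,0]],
  [[0.0575,-0.0088,0],[0,0,0]],
  [[0.0575,-0.0088,0],[0,0,0]],
])

```text
t: 6.65
eef_pos: [0.5153, -0.0285, 0.1153]
tool_rot: [0.0, 0.707, 0.707, 0.0]
contact_force: [-0.2, 0.3, -1.6]
finger_gap: 0.0419
```

```bash
python3 - <<'E'
from h import *
S=cams.capture("side");crop(S,240,200,110,120,6,"pics/s4.png")
T=cams.capture("top");crop(T,330,210,110,100,6,"pics/t4.png")
s=robot.read_state();e=s["eef_pos"];print(e,s["tool_rot"],s["contact_force"],s["finger_gap"])
f=lambda p:((p[0]-240+.5)*6-.5,(p[1]-200+.5)*6-.5)
print(f(proj(S,e)))
E
```

```text
[ 0.51526092 -0.02839646  0.11531319] [-1.59523367e-05  7.07163144e-01  7.07050413e-01 -1.81554425e-05] [-0.34747037 -0.32735103 -1.9808486 ] 0.04188809226467129
(np.float64(288.56749249710276), np.float64(282.8501771366497))
```

View pics/s4.png

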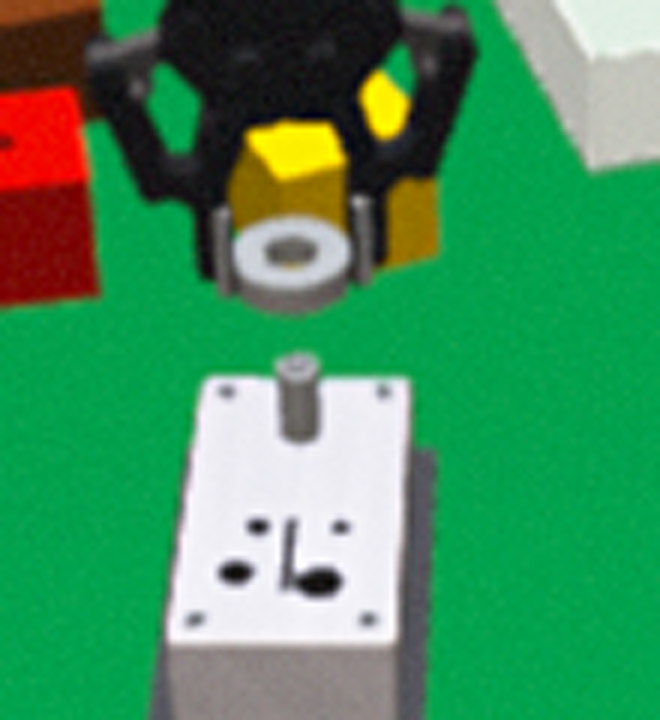

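View pics/t4.png

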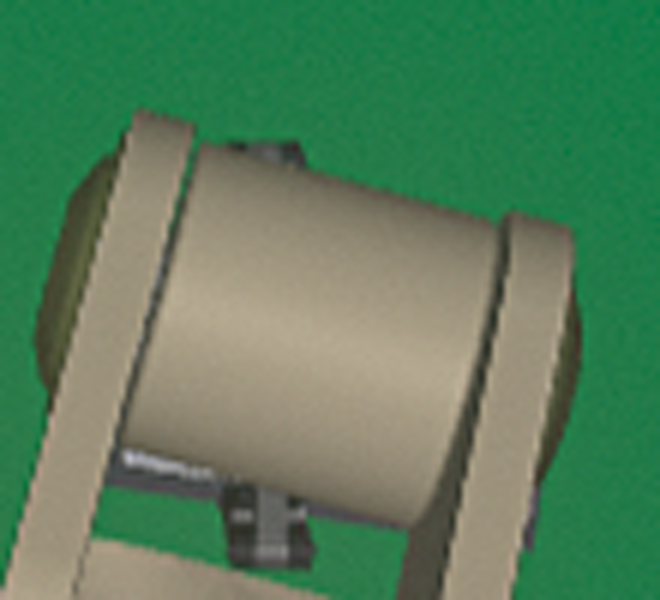

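```bash
python3 - <<'E'
from h import *
S=cams.capture("side")
f=lambda u,v:((u+.5)/6-.5+240,(v+.5)/6-.5+200)
im=S["image"]; hsv=cv2.cvtColor(im,cv2.COLOR_RGB2HSV)
print("spacer whole-face center",plane(S,*f(292.5,252),.1286),"bore",plane(S,*f(292,249.5),.1286))
print("back edge",plane(S,*f(292.5,215),.1286),"front bottom",plane(S,*f(292.5,313),.1146))
print("stem top",plane(S,*f(298,366),.077),"stem foot front",plane(S,*f(300,441),.045))
g=cv2.cvtColor(im,cv2.COLOR_RGB2GRAY)
print(g[232:256,288]);print(g[241,274:306]);print(g[258:277,289]);print(g[262,282:298]);print(g[268,282:298])
E
```

```text
spacer whole-face center [ 0.51725624 -0.02823447  0.1286    ] bore [ 0.51723274 -0.02664625  0.1286    ]
back edge [ 0.51957255 -0.00479428  0.1286    ] front bottom [ 0.51491211 -0.04606051  0.1146    ]
stem top [ 0.51718738 -0.02777789  0.077     ] stem foot front [ 0.51624414 -0.0316809   0.045     ]
[104 116 113 125 171 200 199 146 105  95  94 105 155 197 210 184 131 102
 104 101 104 107 107 102]
[ 23  52  93  91  98 190 210 207 206 187 124  90  89  91  95 101  96  92
 122 185 203 203 211 194 107  60  91  86  41  26  55 103]
[126 157 168 144 174 144 112 102 105 108 108 110 102 100  96 129 210 235
 236]
[151 138 138 134 135 158 174 174 175 167 130 117 127 138 138 138]
[237 236 238 237 168 106  99 108 104  94 101 175 239 239 237 238]
```

Side view: held ring centre at about (288.1,241.6), stem end at about (289.4,261). Deprojected, they agree within 1 mm, so I'll shift +0.5 mm in x and lower past the stem's end.

Request:
send_rows([
  [[0,0.0005,0.006],[0,0,0]],
  [[0,0.0005,0.014],[0,0,0]],
  [[0,0.0005,0.022],[0,0,0]],
  [[0,0.0005,0.029],[0,0,0]],
  [[0,0.0005,0.034],[0,0,0]],
  [[0,0.0005,0.038],[0,0,0]],
  [[0,0.0005,0.042],[0,0,0]],
  [[0,0.0005,0.045],[0,0,0]],
  [[0,0.0005,0.045],[0,0,0]],
  [[0,0.0005,0.045],[0,0,0]],
])

```text
t: 7.8
eef_pos: [0.5159, -0.0283, 0.0704]
tool_rot: [0.0, 0.707, 0.707, 0.0]
contact_force: [1.0, -0.1, -2.2]
finger_gap: 0.042
```

```bash
python3 - <<'E'
from h import *
S=cams.capture("side");crop(S,250,220,80,60,9,"pics/s5.png")
s=robot.read_state();e=s["eef_pos"];print(e,s["contact_force"],s["finger_gap"])
E
```

```text
[ 0.51588676 -0.02832698  0.07050136] [-0.68520994 -0.03192711 -1.21876414] 0.0422140615924555
```

View pics/s5.png

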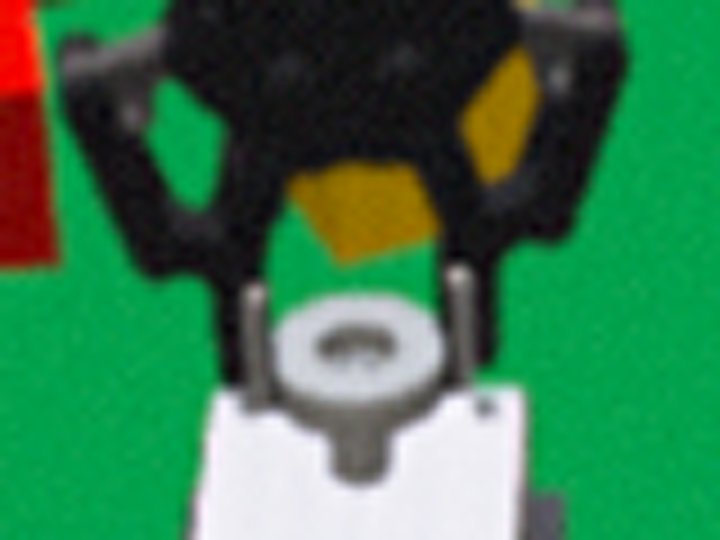

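The stem's end is visible inside the bore, at about crop (360,350), with no contact force. I'll lower to the block.

Request:
send_rows([
  [[0,0,0.004],[0,0,0]],
  [[0,0,0.008],[0,0,0]],
  [[0,0,0.012],[0,0,0]],
  [[0,0,0.016],[0,0,0]],
  [[0,0,0.019],[0,0,0]],
  [[0,0,0.0215],[0,0,0]],
  [[0,0,0.023],[0,0,0]],
  [[0,0,0.024],[0,0,0]],
  [[0,0,0.024],[0,0,0]],
  [[0,0,0.024],[0,0,0]],
])

```text
t: 8.85
eef_pos: [0.5158, -0.0283, 0.0464]
tool_rot: [0.0, 0.707, 0.707, 0.0]
contact_force: [0.5, 0.1, -1.2]
finger_gap: 0.0417
```

```bash
python3 - <<'E'
from h import *
S=cams.capture("side");crop(S,250,220,80,60,9,"pics/s6.png")
s=robot.read_state();e=s["eef_pos"];print(e,s["contact_force"],s["finger_gap"])
E
```

```text
[ 0.51582292 -0.02830086  0.04642552] [-0.80839255  0.53535167 -1.81952679] 0.042174013218449914
```

View pics/s6.png

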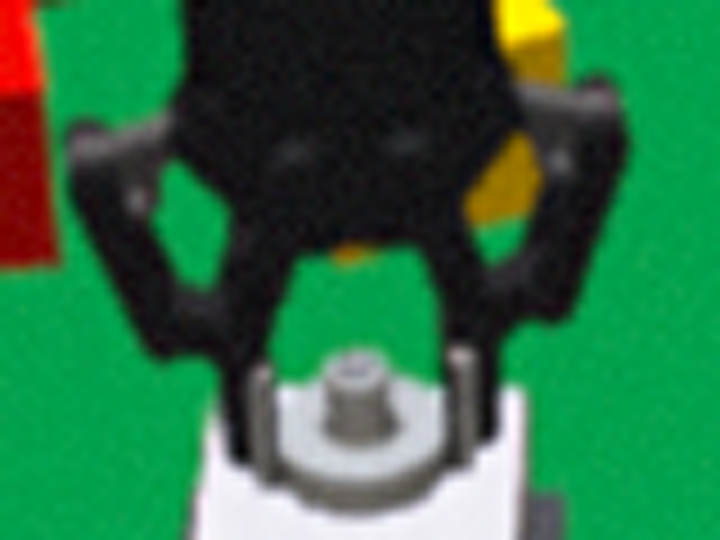

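The ring is around the stem, just above the block. I'll lower it the last millimetre, then let go.

Request:
send_rows([
  [[0,0,0.0005],[0,0,0]],
  [[0,0,0.001],[0,0,0]],
  [[0,0,0.001],[0,0,0]],
  [[0,0,0.001],[0,0,0]],
  [[0,0,0.001],[0,0,0]],
  [[0,0,0.001],[0,0,0]],
  [[0,0,0.001],[0,0,0]],
  [[0,0,0.001],[0,0,0]],
  [[0,0,0.001],[0,0,0]],
  [[0,0,0.001],[0,0,0]],
])

```text
t: 9.9
eef_pos: [0.5159, -0.0283, 0.0457]
tool_rot: [0.0, 0.707, 0.707, 0.0]
contact_force: [-1.9, -0.5, 4.9]
finger_gap: 0.0423
```

Request:
send_rows([
  [[0,0,0],[0,0,0]],
  [[0,0,0],[0,0,0]],
  [[0,0,0],[0,0,0]],
  [[0,0,0],[0,0,0]],
  [[0,0,0],[0,0,0]],
  [[0,0,0],[0,0,0]],
  [[0,0,0],[0,0,0]],
  [[0,0,0],[0,0,0]],
  [[0,0,0],[0,0,0]],
  [[0,0,0],[0,0,0]],
], hand=1)

```text
t: 10.9
eef_pos: [0.5158, -0.0283, 0.0453]
tool_rot: [-0.0, 0.707, 0.707, -0.0]
contact_force: [0.1, -0.5, -0.3]
finger_gap: 0.0853
```

Request:
send_rows([
  [[0,0,-0.02],[0,0,0]],
  [[0,0,-0.06],[0,0,0]],
  [[0.005,0,-0.1],[0,0,0]],
  [[0.03,0.002,-0.12],[0,0,0]],
  [[0.07,0.005,-0.12],[0,0,0]],
  [[0.11,0.007,-0.12],[0,0,0]],
  [[0.15,0.01,-0.12],[0,0,0]],
  [[0.19,0.013,-0.12],[0,0,0]],
  [[0.23,0.016,-0.12],[0,0,0]],
  [[0.26,0.018,-0.12],[0,0,0]],
])

```text
t: 11.9
eef_pos: [0.5335, 0.234, 0.1653]
tool_rot: [-0.0, 0.707, 0.708, 0.0]
contact_force: [0.0, 0.2, -0.5]
finger_gap: 0.0851
```

Request:
send_rows([
  [[0.02,0.001,0],[0,0,0]],
  [[0.037,0.002,0],[0,0,0]],
  [[0.048,0.0025,0],[0,0,0]],
  [[0.054,0.0027,0],[0,0,0]],
  [[0.0575,0.0027,0],[0,0,0]],
  [[0.0585,0.0027,0],[0,0,0]],
  [[0.0585,0.0027,0],[0,0,0]],
  [[0.0585,0.0027,0],[0,0,0]],
  [[0.0585,0.0027,0],[0,0,0]],
  [[0.0585,0.0027,0],[0,0,0]],
])

```text
t: 12.9
eef_pos: [0.5365, 0.29, 0.1654]
tool_rot: [0.0, 0.707, 0.707, 0.0]
contact_force: [0.6, 0.0, 0.2]
finger_gap: 0.0852
```

```bash
python3 - <<'E'
from h import *
S=cams.capture("side");crop(S,220,90,130,120,6,"pics/s7.png")
crop(S,250,245,80,60,9,"pics/s7v.png")
T=cams.capture("top");crop(T,330,230,110,80,7,"pics/t7v.png")
s=robot.read_state();e=s["eef_pos"];print(e,s["tool_rot"],s["contact_force"],s["finger_gap"])
f=lambda p:((p[0]-220+.5)*6-.5,(p[1]-90+.5)*6-.5)
for d in(-.0428,.0428):print(f(proj(S,e+np.array([d,-.011,.013]))))
print(f(proj(S,[e[0],e[1],.13])))
E
```

```text
[0.53649352 0.2901048  0.16534997] [-3.83601875e-06  7.07164294e-01  7.07049264e-01 -8.83418726e-07] [0.17420006 0.34897358 0.03670567] 0.08559971781282308
(np.float64(281.37624396766375), np.float64(411.54231824412244))
(np.float64(481.2925251502779), np.float64(397.1754092692913))
(np.float64(384.58757067393935), np.float64(493.36927271358604))
```

View pics/s7.png

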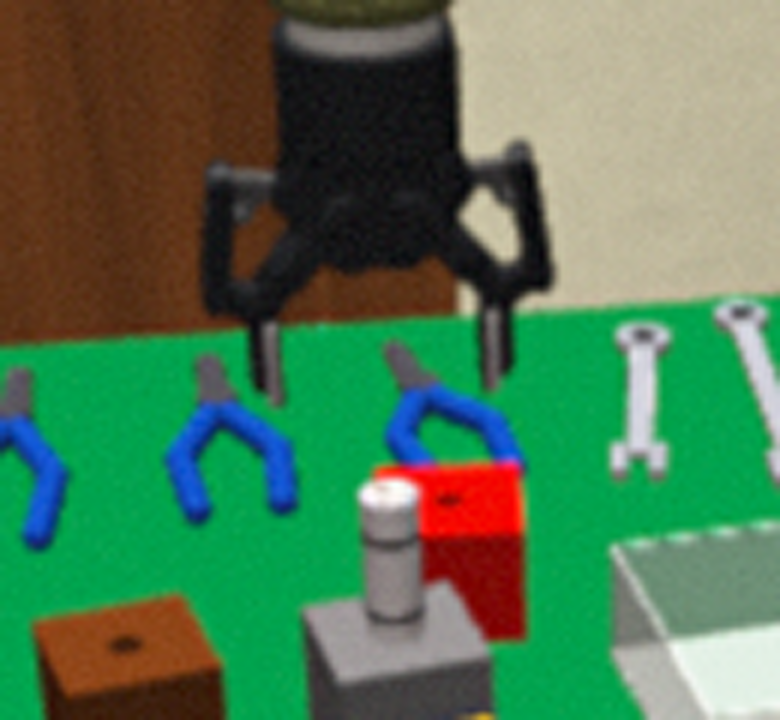

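View pics/s7v.png

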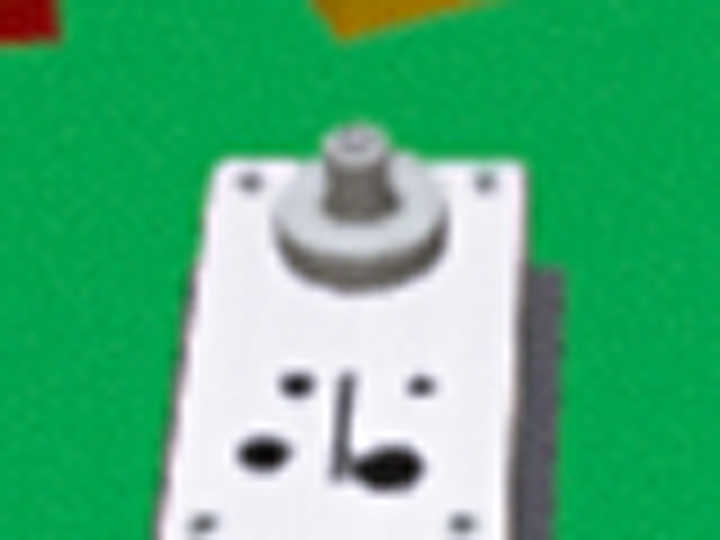

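View pics/t7v.png

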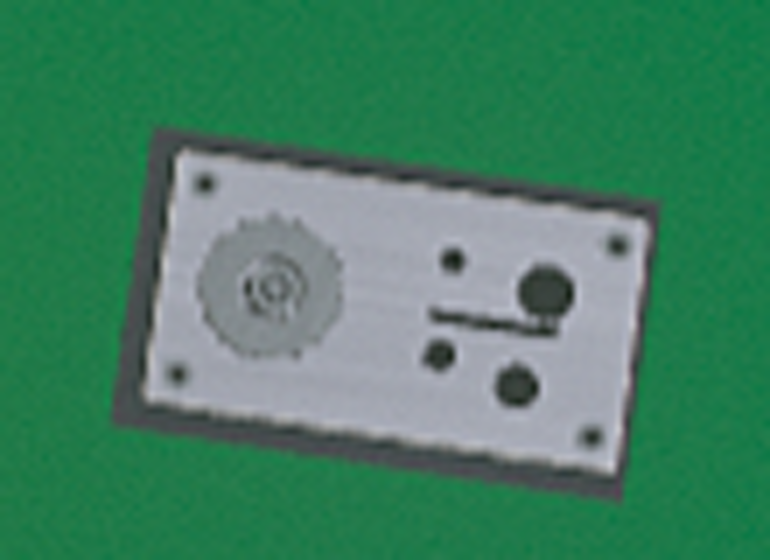

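Both views show the spacer flat on the block around the stem. Bias-corrected, the gauge is near (0.537, 0.288). I'll go down over it.

Request:
send_rows([
  [[-0.001,0.0005,0.008],[0,0,0]],
  [[-0.002,0.0005,0.02],[0,0,0]],
  [[-0.002,0.0005,0.032],[0,0,0]],
  [[-0.002,0.0005,0.044],[0,0,0]],
  [[-0.002,0.0005,0.056],[0,0,0]],
  [[-0.002,0.0005,0.068],[0,0,0]],
  [[-0.002,0.0005,0.078],[0,0,0]],
  [[-0.002,0.0005,0.085],[0,0,0]],
  [[-0.002,0.0005,0.085],[0,0,0]],
  [[-0.002,0.0005,0.085],[0,0,0]],
])

```text
t: 14.0
eef_pos: [0.5372, 0.2883, 0.0805]
tool_rot: [0.0, 0.707, 0.707, 0.0]
contact_force: [-0.5, 0.1, 0.5]
finger_gap: 0.0855
```

```bash
python3 - <<'E'
from h import *
S=cams.capture("side");crop(S,220,120,130,120,6,"pics/s8.png")
s=robot.read_state();e=s["eef_pos"];print(e,s["tool_rot"],s["contact_force"],s["finger_gap"])
E
```

```text
[0.5372814  0.28832571 0.08079945] [2.39207380e-04 7.07098676e-01 7.07114710e-01 4.37965721e-04] [-0.02170203  0.49441774 -0.25088809] 0.08538365217486833
```

View pics/s8.png

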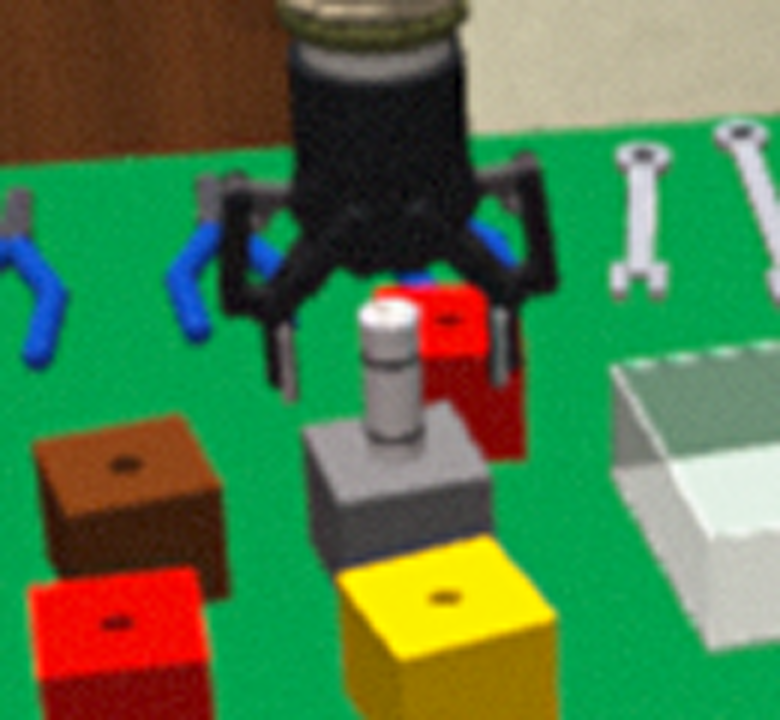

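Jaws straddle the barrel evenly (crop: pads at 288 and 500, barrel at 391). Closing.

Request:
send_rows([
  [[0,0,0],[0,0,0]],
  [[0,0,0],[0,0,0]],
  [[0,0,0],[0,0,0]],
  [[0,0,0],[0,0,0]],
  [[0,0,0],[0,0,0]],
  [[0,0,0],[0,0,0]],
  [[0,0,0],[0,0,0]],
  [[0,0,0],[0,0,0]],
  [[0,0,0],[0,0,0]],
  [[0,0,0],[0,0,0]],
], hand=0, squeeze=60)

```text
t: 15.05
eef_pos: [0.537, 0.2882, 0.0806]
tool_rot: [0.0, 0.707, 0.707, 0.0]
contact_force: [-1.9, 0.2, 5.4]
finger_gap: 0.0247
```

Request:
send_rows([
  [[0,0,-0.005],[0,0,0]],
  [[0,0,-0.015],[0,0,0]],
  [[0,0,-0.03],[0,0,0]],
  [[0,0,-0.045],[0,0,0]],
  [[0,0,-0.06],[0,0,0]],
  [[0,0,-0.075],[0,0,0]],
  [[0,0,-0.09],[0,0,0]],
  [[0,0,-0.1],[0,0,0]],
  [[0,0,-0.105],[0,0,0]],
  [[0,0,-0.105],[0,0,0]],
])

```text
t: 16.05
eef_pos: [0.5371, 0.2882, 0.1858]
tool_rot: [0.0, 0.707, 0.707, 0.0]
contact_force: [-0.1, 0.1, -0.9]
finger_gap: 0.0248
```

```bash
python3 - <<'E'
from h import *
S=cams.capture("side");crop(S,220,70,130,120,6,"pics/s9.png")
s=robot.read_state();e=s["eef_pos"];print(e,s["tool_rot"],s["contact_force"],s["moment"],s["finger_gap"])
E
```

```text
[0.53687337 0.28816451 0.18507273] [-1.00598790e-04  7.07114797e-01  7.07098739e-01 -1.63903504e-04] [-0.03110095  1.00805284 -1.46743979] [ 0.00111617 -0.03749164 -0.00513984] 0.02457544870564647
```

View pics/s9.png

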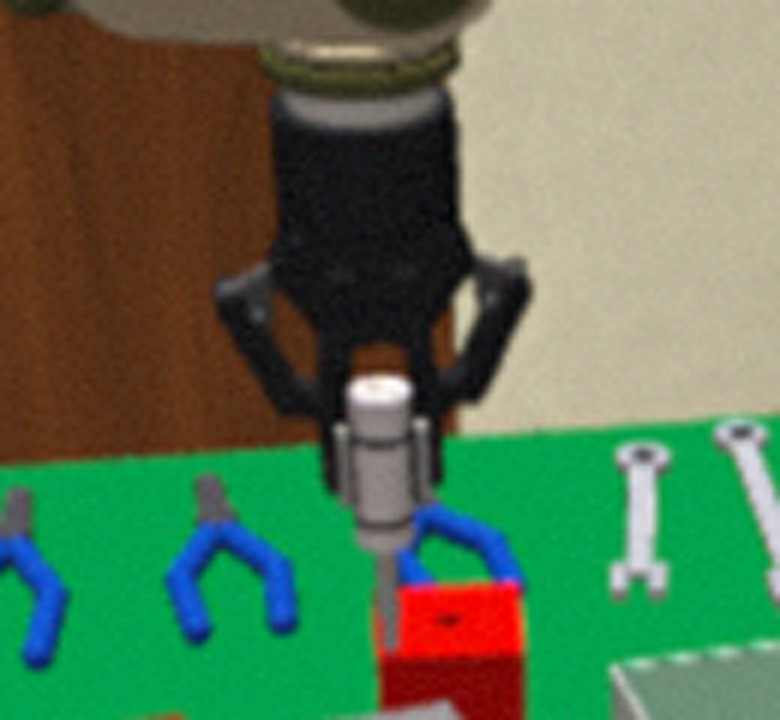

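Gauge lifted and upright (crop: top face at (381,390), tip at (391,648)). Carry it to the stem.

Request:
send_rows([
  [[-0.008,0,0],[0,0,0]],
  [[-0.025,-0.001,0],[0,0,0]],
  [[-0.05,-0.003,0],[0,0,0]],
  [[-0.085,-0.006,0],[0,0,0]],
  [[-0.12,-0.008,0],[0,0,0]],
  [[-0.155,-0.01,0],[0,0,0]],
  [[-0.19,-0.013,0],[0,0,0]],
  [[-0.225,-0.015,0],[0,0,0]],
  [[-0.255,-0.017,0],[0,0,0]],
  [[-0.28,-0.019,0],[0,0,0]],
])

```text
t: 17.1
eef_pos: [0.517, 0.0056, 0.1851]
tool_rot: [-0.0, 0.708, 0.707, -0.0]
contact_force: [0.8, -0.3, -1.1]
finger_gap: 0.0248
```

Request:
send_rows([
  [[-0.015,-0.001,0],[0,0,0]],
  [[-0.025,-0.0015,0],[0,0,0]],
  [[-0.032,-0.002,0.005],[0,0,0]],
  [[-0.0355,-0.0022,0.01],[0,0,0]],
  [[-0.0365,-0.0022,0.015],[0,0,0]],
  [[-0.0365,-0.0022,0.02],[0,0,0]],
  [[-0.0365,-0.0022,0.02],[0,0,0]],
  [[-0.0365,-0.0022,0.02],[0,0,0]],
  [[-0.0365,-0.0022,0.02],[0,0,0]],
  [[-0.0365,-0.0022,0.02],[0,0,0]],
])

```text
t: 18.1
eef_pos: [0.5159, -0.0282, 0.1655]
tool_rot: [0.0, 0.707, 0.707, 0.0]
contact_force: [-0.3, 0.2, -1.5]
finger_gap: 0.0247
```

```bash
python3 - <<'E'
from h import *
S=cams.capture("side");crop(S,250,190,80,90,8,"pics/s10.png")
s=robot.read_state();e=s["eef_pos"];print(e,s["tool_rot"],s["contact_force"],s["moment"],s["finger_gap"])
f=lambda u,v:((u-250+.5)*8-.5,(v-190+.5)*8-.5)
zt=e[2]-.0756
print("tip z",zt,"pred tip",f(*proj(S,[e[0],e[1],zt])),"stem pred",f(*proj(S,[.5158,-.0283,.077])))
T=cams.capture("top");crop(T,330,230,110,80,7,"pics/t10.png")
E
```

```text
[ 0.51586061 -0.02822193  0.16552481] [1.99101630e-04 7.07058974e-01 7.07154550e-01 9.96855290e-05] [ 0.67665326  0.75388721 -1.15614365] [ 0.00467117  0.01732333 -0.01779756] 0.024730356459877353
tip z 0.08992480685720272 pred tip (np.float64(310.9382926009116), np.float64(531.9710220598276)) stem pred (np.float64(312.68349340979285), np.float64(569.7663182746455))
```

View pics/s10.png

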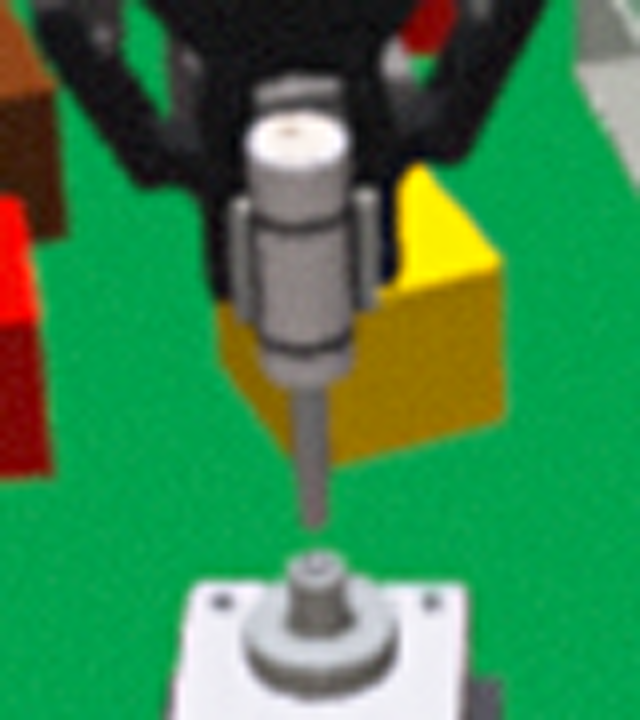

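```bash
python3 - <<'E'
from h import *
S=cams.capture("side");T=cams.capture("top");im=S["image"]
print("v rows 250..268 cols 284..295 (R,G)")
for v in range(246,268): print(v,im[v,283:296,0],im[v,283:296,1])
cv2.imwrite("pics/t11.png",cv2.resize(T["image"][220:310,330:440,::-1],None,fx=7,fy=7,interpolation=cv2.INTER_CUBIC))
e=robot.read_state()["eef_pos"];zt=e[2]-.0756
c=proj(S,[e[0],e[1],zt+.004]);print("sphere c",c,"r px",.004*546/(S["R"]@np.r_[e[:2],zt]+S["t"])[2])
print("stem c pred",proj(S,[.5158,-.0283,.077]))
for d in ([.001,0,0],[0,.001,0],[0,0,.001]): print(np.array(proj(S,np.array([.5158,-.0283,.077])+d))-proj(S,[.5158,-.0283,.077]))
E
```

```text
v rows 250..268 cols 284..295 (R,G)
246 [  0  41  84 103 101 102 100  99 123 151 153 151 145] [167 159 135 107  95 101  97  93  95 113 116 119 118]
247 [  0   5  39  72  98 108 102  95 116 138 127 105  90] [165 161 155 127 104 101 103  85  96 120 133 135 146]
248 [  0   0  10  46  93 111 101  95  84  77  61  41  33] [161 166 162 136 105 104  96  95 124 149 157 159 162]
249 [  0   5   4  47 100 107 103  89  49  17  10   9   0] [160 167 164 148 118 105  97  98 135 161 164 166 164]
250 [  1   0   0  32  82 105 105  90  39   0   0   0   0] [164 165 163 155 122 106  99  99 145 166 165 166 165]
251 [  0   0   0  27  76 104 108  91  39   0   0   1   0] [163 162 168 160 123 102  96 106 153 164 159 164 159]
252 [  0   0   0  15  77 106 103  95  39   0   0  10   4] [159 165 166 158 128 107  91 108 155 165 159 166 161]
253 [  0   0   0  17  64 104 107  88  38   0   0   0   0] [164 161 165 159 129 107  94 103 153 161 161 165 161]
254 [  1   0   0  16  61 108 113  89  43   6   0   0   0] [164 161 166 160 135 110  97 105 156 166 167 163 164]
255 [  0   0   0   0  47  90 101  74  25   1   0   0   0
[... 910 characters left out ...]
3]
264 [207 204 197 136 103 107 108 108  98 108 161 201 205] [212 209 199 133  99 106 109 102  96 104 165 203 207]
265 [205 207 196 139 103 107 110 106  95  96 144 189 203] [208 211 199 139  99 103 108 103  92  94 146 194 207]
266 [204 204 186 121 102 105 114 106 103  92 107 163 194] [210 209 186 122  97 102 109 106  99  87 108 163 198]
267 [202 198 163 105  98 108 110 104 101  86  88 142 195] [206 200 166 105  95 102 107 104  97  82  87 144 197]
sphere c (np.float64(288.3308515446229), np.float64(254.65347459216952)) r px 1.8212097269674177
stem c pred (np.float64(288.6479366762241), np.float64(260.7832897843307))
[ 0.45097855 -0.04268821]
[-0.04475344 -0.2695399 ]
[-0.01862893 -0.36164521]
```

View pics/t11.png

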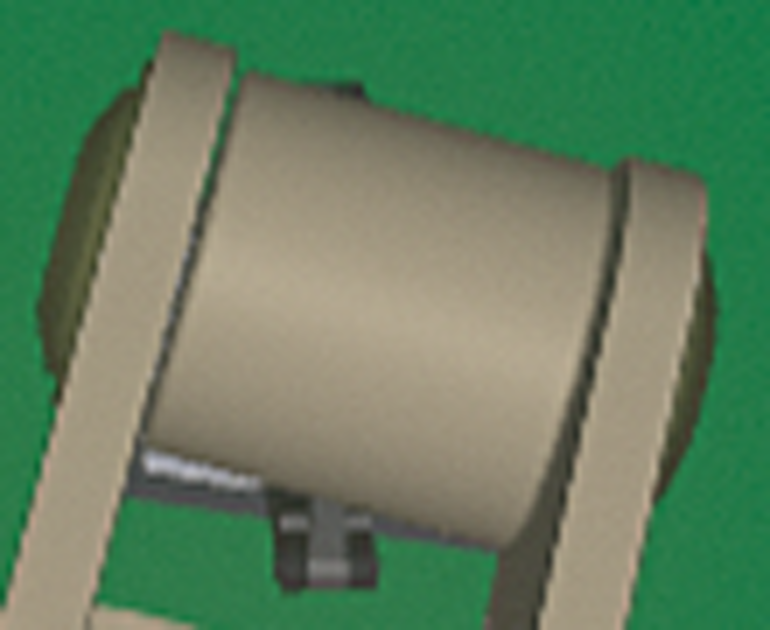

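```bash
python3 - <<'E'
from h import *
T=cams.capture("top");S=cams.capture("side")
f=lambda u,v:((u+.5)/7-.5+330,(v+.5)/7-.5+230)
print("T spacer",plane(T,*f(270.5,285.5),.059),"T stem",plane(T,*f(275,290),.077))
g=lambda u,v:((u+.5)/9-.5+250,(v+.5)/9-.5+245)
print("S spacer face",[plane(S,*g(361,v),.059).round(4) for v in (205,210)],"stem",plane(S,*g(357,143),.077))
im=S["image"]
for v in range(254,284): print(v,im[v,278:302,1])
E
python3 - <<'E'
import cv2
a=cv2.imread("pics/t7v.png")[190:380,170:370]; cv2.imwrite("pics/t7z.png",cv2.resize(a,None,fx=3,fy=3))
E
```

```text
T spacer [ 0.51509342 -0.02536837  0.059     ] T stem [ 0.51320754 -0.02569929  0.077     ]
S spacer face [array([ 0.5173, -0.0289,  0.059 ]), array([ 0.5171, -0.0309,  0.059 ])] stem [ 0.51717755 -0.02726072  0.077     ]
254 [165 164 163 160 160 168 163 163 159 132 105  92 106 152 166 161 163 166
 166 162 164 159 162 160]
255 [167 161 162 161 166 161 167 161 159 125 108 107 126 160 163 163 167 163
 161 161 165 165 162 160]
256 [161 165 163 158 161 162 160 161 165 146 132 135 150 166 162 164 163 165
 160 164 163 163 164 163]
257 [164 163 163 162 163 164 163 164 166 161 158 159 162 167 163 165 163 162
 164 164 164 163 161 164]
258 [160 163 159 163 166 162 161 159 168 167 159 168 169 165 169 169 163 163
 161 162 160 167 164 163]
259 [166 159 162 162 159 163 164 168 170 171 156 166 166 178 178 165 164 160
 162 165 161 163 164 164]
260 [166 164 159 161 166 163 163 169 182 173 157 171 162 169 180 162 159 164
 159 164 159 163 164 162]
261 [162 162 160 164 158 158 156 170 179 173 151 145 156 176 168 159 162 169
 163 164 161 160 161 157]
262 [179 180 182 184 181 169 178 174 148 160 169 176 1
[... 1511 characters left out ...]
 239 236 234 224 202 166 155 158 165 176 186 207 227 236
 239 238 239 239 239 239]
278 [236 239 239 238 237 238 240 240 238 233 227 228 235 237 237 237 241 239
 237 238 238 239 240 238]
279 [237 239 239 236 237 235 237 238 242 242 240 239 240 242 240 240 239 238
 238 239 238 239 239 239]
280 [238 240 239 236 237 236 237 237 239 239 236 238 241 240 239 239 238 237
 238 238 239 239 241 240]
281 [237 238 239 238 236 236 237 238 239 238 235 238 240 239 240 238 238 239
 237 237 238 240 240 239]
282 [239 238 238 237 237 238 238 240 237 238 237 239 239 240 239 240 239 238
 237 238 239 240 242 239]
283 [239 238 238 238 237 238 238 238 239 238 237 238 240 239 240 240 239 237
 236 238 241 241 239 240]
```

View pics/t7z.png

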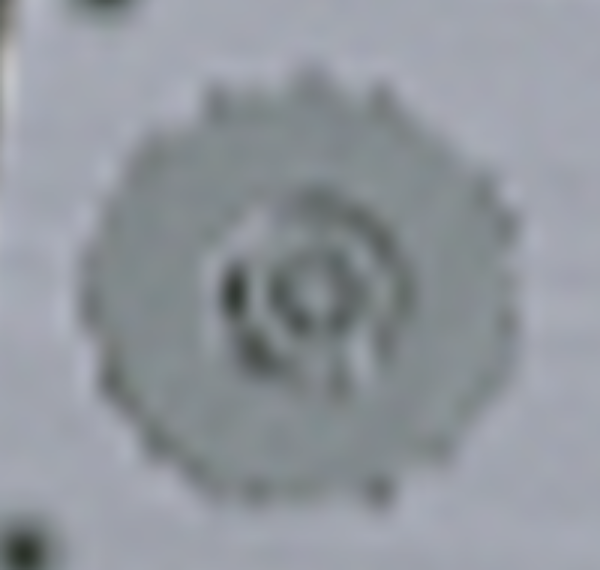

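```bash
python3 - <<'E'
from h import *
S=cams.capture("side");im=S["image"];e=robot.read_state()["eef_pos"];print(e);zt=e[2]-.0756
print("pred top",proj(S,[e[0],e[1],zt+.125]))
for v in range(200,216): print(v,im[v,278:298,0])
# stem foot in front, spacer bottom-front: edges
print("spacer front bottom pred",proj(S,[.5158,-.0283-.022,.045]),"top-front",proj(S,[.5158,-.0283-.022,.059]),"bench? block corner")
# bands/barrel bottom
for v in range(226,242): print(v,im[v,286:291,0])
print("barrel bottom front pred",proj(S,[e[0],e[1]-.013,zt+.055]))
E
```

```text
[ 0.51577512 -0.02830327  0.16534139]
pred top (np.float64(285.8913122197705), np.float64(207.50080384252337))
200 [ 22  23  18  25  63  87 106 132 149 143 138 132 111  96  64  23  14  23
  23  30]
201 [ 25  20  22  58 121 142 143 155 158 144 129 118 106  89  60  25  21  28
  25  19]
202 [ 26  23  14  55 113 124 112 103  95  86  78  79  76  63  46  29  16  17
  17  24]
203 [19 22 13 35 69 74 72 78 84 95 84 68 68 63 56 30 15 18 18 21]
204 [ 12  22  15  34  84 132 153 174 191 202 192 167 147 111  71  34  16  17
  25  18]
205 [ 18   6  24  83 179 233 239 240 245 248 252 252 249 208 128  48  16  14
  21  18]
206 [ 16  12  48 153 245 251 227 224 235 243 250 253 255 248 187  89  19  15
  15  15]
207 [ 10  21  76 191 252 253 244 243 246 248 250 251 252 246 224 118  28  20
  22  23]
208 [ 19   9  74 187 239 246 249 250 249 249 250 250 249 246 220 117  27  16
  21  23]
209 [ 14  14  55 151 218 239 243 239 241 244 244 237 238 221 167  85  19  20
  17  21]
210 [ 19  14  47 117 161 198 211 220 226 227 224 202 185 159 119  57  25  16
  25  16]
211 [ 23  17  46 105 128 148 157 171 172 167 167 155 
[... 357 characters left out ...]
06  62  90 128
 118  53]
spacer front bottom pred (np.float64(290.22827200912167), np.float64(278.276059435753)) top-front (np.float64(289.9765658935534), np.float64(273.3012177716838)) bench? block corner
226 [138 138 143 138 133]
227 [146 142 136 137 134]
228 [141 141 141 138 135]
229 [140 140 137 136 133]
230 [142 141 140 139 137]
231 [143 145 138 139 134]
232 [131 130 132 124 108]
233 [77 85 79 69 60]
234 [82 78 70 80 85]
235 [130 124 125 124 130]
236 [141 143 146 138 132]
237 [145 139 139 134 128]
238 [124 117 119 110 111]
239 [114 107 105 100 107]
240 [113 106 105 102 105]
241 [112 106 103  95 106]
barrel bottom front pred (np.float64(287.9282027347203), np.float64(238.90841258487245))
```

S-view edge fits show the tip aligned with the stem to within about 1 mm: tip at (288.8,256.1), stem top centre at (289.15,260.6). I'll shift −0.5 mm in y as a compromise with the top-view estimate, then approach.

Request:
send_rows([
  [[-0.0005,0,0.002],[0,0,0]],
  [[-0.0005,0,0.004],[0,0,0]],
  [[-0.0005,0,0.006],[0,0,0]],
  [[-0.0005,0,0.008],[0,0,0]],
  [[-0.0005,0,0.0095],[0,0,0]],
  [[-0.0005,0,0.011],[0,0,0]],
  [[-0.0005,0,0.011],[0,0,0]],
  [[-0.0005,0,0.011],[0,0,0]],
  [[-0.0005,0,0.011],[0,0,0]],
  [[-0.0005,0,0.011],[0,0,0]],
])

```text
t: 19.45
eef_pos: [0.5158, -0.0288, 0.1544]
tool_rot: [0.0, 0.707, 0.707, 0.0]
contact_force: [-0.1, 0.0, -2.4]
finger_gap: 0.0248
```

```bash
python3 - <<'E'
from h import *
S=cams.capture("side");crop(S,265,235,50,50,12,"pics/s12.png")
F=[]
for i in range(4): cams.capture("side") if i else 0; F.append(robot.read_state()["contact_force"])
print(robot.read_state()["eef_pos"],np.mean(F,0),np.std(F,0))
E
```

```text
[ 0.51576572 -0.02877002  0.1543561 ] [-0.04824567  0.46388801 -1.66003761] [0.66281886 0.28226841 0.84415177]
```

View pics/s12.png

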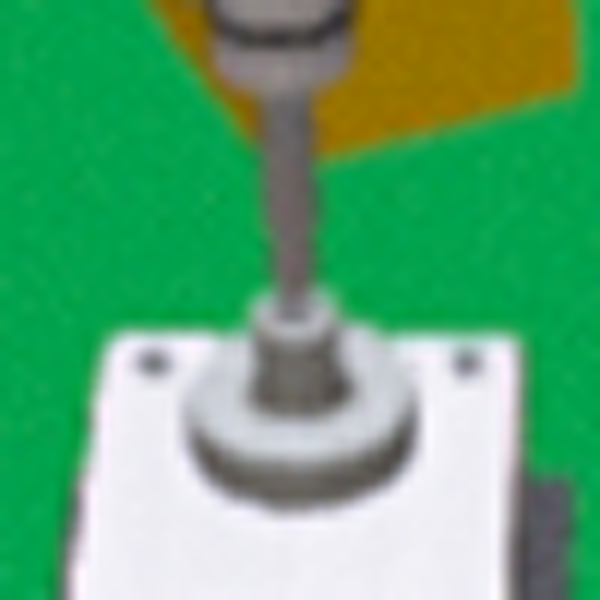

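The tip (crop (292,315)) hangs over the stem's end (294,320), about 2 mm above it and not yet touching. I'll push slowly, 3 mm first.

Request:
send_rows([
  [[0,0,0.0007],[0,0,0]],
  [[0,0,0.0014],[0,0,0]],
  [[0,0,0.002],[0,0,0]],
  [[0,0,0.0026],[0,0,0]],
  [[0,0,0.0032],[0,0,0]],
  [[0,0,0.0038],[0,0,0]],
  [[0,0,0.0044],[0,0,0]],
  [[0,0,0.0048],[0,0,0]],
  [[0,0,0.0048],[0,0,0]],
  [[0,0,0.0048],[0,0,0]],
])

```text
t: 20.65
eef_pos: [0.5158, -0.0288, 0.1496]
tool_rot: [0.0, 0.707, 0.707, 0.0]
contact_force: [-0.9, 0.2, 1.4]
finger_gap: 0.0245
```

```bash
python3 - <<'E'
from h import *
S=cams.capture("side");crop(S,265,235,50,50,12,"pics/s13.png")
F=[];M=[]
for i in range(5): cams.capture("side") if i else 0; s=robot.read_state();F.append(s["contact_force"]);M.append(s["eef_pos"])
print(np.mean(M,0),np.mean(F,0),np.std(F,0),s["moment"],s["t"])
E
```

```text
[ 0.5158113  -0.02879527  0.149578  ] [-0.63342882  0.40778784  1.58404282] [0.26947248 0.42319692 0.59408385] [0.02947123 0.11840216 0.0101472 ] 20.9
```

View pics/s13.png

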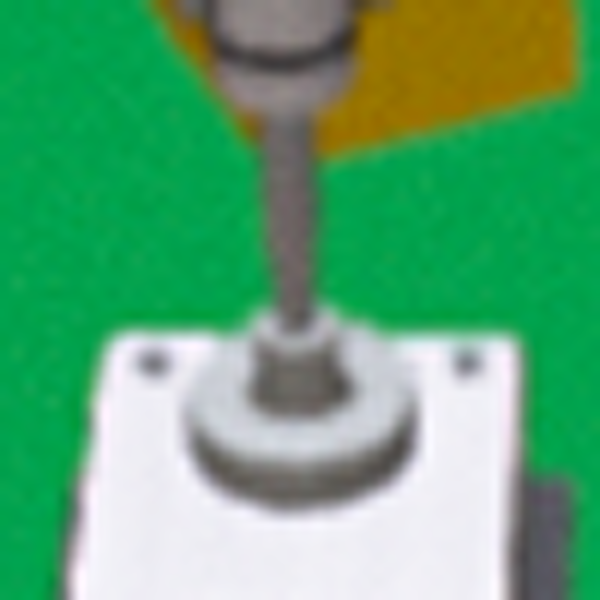

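Request:
send_rows([
  [[0,0,0.0005],[0,0,0]],
  [[0,0,0.001],[0,0,0]],
  [[0,0,0.0014],[0,0,0]],
  [[0,0,0.0018],[0,0,0]],
  [[0,0,0.0022],[0,0,0]],
  [[0,0,0.0024],[0,0,0]],
  [[0,0,0.0024],[0,0,0]],
  [[0,0,0.0024],[0,0,0]],
  [[0,0,0.0024],[0,0,0]],
  [[0,0,0.0024],[0,0,0]],
])

```text
t: 21.9
eef_pos: [0.5158, -0.0288, 0.1472]
tool_rot: [0.0, 0.707, 0.707, 0.0]
contact_force: [-0.3, -0.4, 3.3]
finger_gap: 0.0248
```

```bash
python3 - <<'E'
from h import *
S=cams.capture("side");crop(S,265,235,50,50,12,"pics/s14.png")
F=[];M=[]
for i in range(12): cams.capture("side") if i else 0; s=robot.read_state();F.append(s["contact_force"]);M.append(s["eef_pos"])
print(np.mean(M,0),np.mean(F,0),np.std(F,0),s["moment"],s["t"],s["finger_gap"],s["tool_rot"])
im=S["image"]
for v in range(256,268): print(v,im[v,283:296,0])
E
```

```text
[ 0.51580431 -0.02878359  0.14714231] [-0.54990609  0.05661939  3.72484347] [0.26463482 0.52341432 0.43076124] [-0.01970606  0.10785218  0.00602952] 22.5 0.02450641276767834 [5.18951633e-05 7.07116712e-01 7.07096846e-01 4.99886721e-05]
256 [  1   0   0  26  81 110 109  95  49  13   0   0   0]
257 [  9   0   0  18  64  96 110  92  49  10   4   1   0]
258 [  2   1   0   1  51  92 113  93  44   2   0   7   5]
259 [  3   5   0   6  43  97 107  93  43   5   0   0   1]
260 [  0   0   6  11  48  96 110  95  63  52  19  11   0]
261 [  0  12  45  84  74  93 102  99 118 135 104  78  53]
262 [ 77  89 126 159 142 109  96 102 144 179 182 177 148]
263 [180 175 187 186 181 151 119 132 173 181 182 200 197]
264 [210 205 194 152 155 172 156 160 162 140 168 197 201]
265 [204 207 192 138 118 124 132 129 122 103 141 187 204]
266 [203 205 178 124  95 105 112 104 102  88 109 163 194]
267 [202 201 167 107  92 104 107 106 102  86  87 138 194]
```

View pics/s14.png

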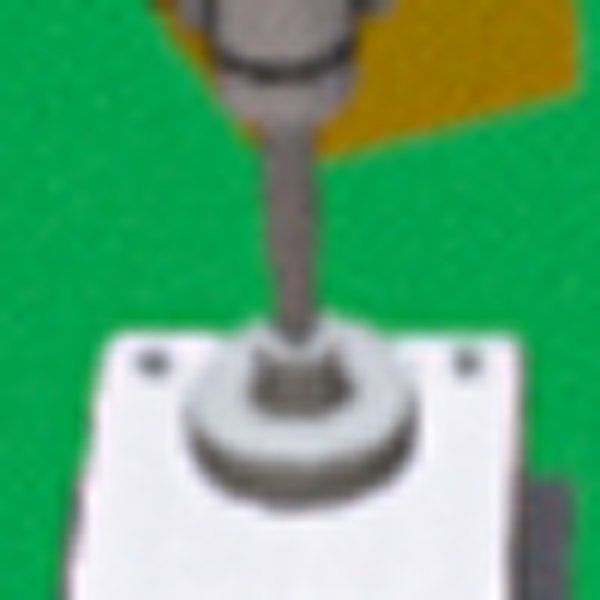

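The force change of about 5.3 N means roughly 4.6 mm of travel. The stem's front edge moved about 1.7 px (4.4–5 mm), and tool travel below expected contact was 5.4 mm. Together these put it at about half travel, with the tip inside the mark and the gauge upright. I'll hand in.

```bash
python3 - <<'E'
from h import *
print(robot.finish_job());s=robot.read_state();print(s["t"],s["eef_pos"],s["contact_force"],s["finger_gap"])
E
```

```text
the job is handed in; nothing more can be done
None
the job is handed in; nothing more can be done
```

I finished the job and handed it in at 22.5 s; no verdict is reported.

- **Spacer:** the thick spacer is over the stem, released and lying flat on the block. Both camera views confirmed this after I let it go.
- **Gauge:** I lifted it from the grey holder, set its tip on the stem's end and left it there, held upright and pushing. Nothing else was touched.

Last checks:

| Check | Reading | Stem travel |
|---|---|---|
| Push force | about 5.3 N above the free reading | about 4.6 mm |
| Side image | stem edge moved about 1.7 px | 4.4–5 mm |
| Tool travel past expected contact | 5.4 mm | 5.4 mm |

- **Depth:** the three estimates differ by up to about 1 mm, but all sit near half travel.
- **Centring:** the tip looked to be within about 1 mm of the mark, and one edge reading allowed up to 2 mm. The arm blocked the top camera at that point. I could only check centring from the side view, whose readings differ from the top camera's by up to about 3 mm.

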